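# Reseat a printer's toner cartridge through the concealed cover release

### The arm

A 6-joint arm with a two-finger parallel gripper is mounted at the origin on the work surface. World frame = base frame: x ahead of the robot, y to its left, z up, the work surface at z = 0. Lengths are in m, angles in rad, forces in N, time in s.
With the tool pointing down it reaches from about 0.35 to 0.85 m from the base axis. Payload 8.1 kg.
Tool frame: the origin (TCP) lies between the finger pads; the fingertips stand 8 mm ahead of it and the grasp point (between the pads) lies 11 mm behind it; z points along the fingers, y is the line along which they close (so a half turn about z gives the same grasp; the last joint's range is limited). The gripper opens to 85 mm and grips with 20 to 120 N. Pads are 22 mm wide; open, the fingers measure 114 mm over their backs; the gripper's body (76 mm by 85 mm) begins 54 mm behind the grasp point. The pads swing forward as they close: fully open they stand 13 mm farther back than shut.
Start: joints at [-1.303, 0.13, 1.488, -0, 1.523, -0.085], TCP at [0.207, -0.563, 0.211] pointing down, gripper open.
Joint ranges: [-2.96, 2.96], [-0.89, 2.26], [0.02, 2.5], [-1.34, 4.48], [0, 2.73], [-2.66, 2.66]. Speed limits (rad/s): [2.39, 2.39, 2.79, 3.14, 3.14, 3.14].

### API

Orientations are given as a rotation vector (axis times angle).
In Python, from station import ctrl, viewer gives the robot as it stands.
- The arm moves only by the tool arm_command, never from a script. Its argument "moves" is text: rows parted by semicolons, each of 6 numbers parted by spaces: the shift along the tool's x, y, z normalised to -1 to 1, where 1 is 0.05 m, then the turn, a rotation vector about the tool's x, y, z normalised to -1 to 1, where 1 is 180 degrees. A call has 1 to 20 rows; each row shifts and turns the commanded pose from where the row before left it, along the tool's axes as they then stand; what a row does not reach is not made up. A row lasts 1/10 s, in which the tool goes at most 50 mm and 8.59 degrees, less where a joint would pass 70% of its speed; a pose out of reach is approached as far as the arm can. A call with a number of a shift or a turn outside -1 to 1 is refused whole. A call with a gripper value outside its range is refused whole. "fingers" is the opening, from 0 (shut) to 1 (fully open), set as the call begins (left out, the last holds). The fingers move at their own pace and stop on an object; "squeeze" is the grip in N (left out, the last holds). Time passes only in rows, so rows that do not move let the fingers close. It gives the time, the measured TCP pose, the force, the opening and the grip force at its end, in the units of the state.
- ctrl.get_obs(): the state, without advancing time (a new reading comes with each control period).
- viewer.snapshot(name): name is "side" or "top"; returns a dict with "image" (384x512x3 uint8, red, green, blue), "K" (3x3 intrinsics, pixels), "camera_from_world" (4x4, takes a point from world to camera coordinates). Camera axes: x right, y down, z forward; pixel columns grow to the right and rows downward; lengths in m; the calibration is good to about 2 mm. A picture is of the moment at which its call begins. There is no depth.
- ctrl.hand_in(): hands the job in; it is judged then, once.
The state is a dict: "time": time; "joint_positions": joint angles; "dq": joint speeds; "joint_torque": joint torques, N m; "eef_pos": TCP position; "ee_rot": TCP orientation; "force": force on the tool from outside, world axes, zero at the start; "ft_torque": the same for the moment, N m; "grip_width": finger opening in m; "finger_force": force on a finger pad.
Only numpy, scipy, OpenCV 4.12 (cv2) and the standard library are available. Lean on these libraries where they do the work, as an engineer would, in place of code of your own. Each camera call takes 0.05 s, during which the arm holds its last target. There are 200 camera calls.

### The job

The desk printer reports that its toner cartridge is not seated: feel with your fingertips along the flat grey deck in front of its top cover until you find the unmarked release button sunk in it, press that so that the cover springs open, then push the cartridge straight down until it is fully home. Leave the cover standing open for me to check the rollers, and take your hand clear. Only touch and press: do not pull up the cartridge, do not press the power key, and leave the things on and around the printer where they are.

Things in the scene. Friction and masses are not known exactly. Their poses are not given: they have to be found in the camera images.
- printer: Charcoal laser printer, fixed: 360 wide (y), 240 deep (x -130 to 110), 160 mm high. Origin: on the desk under it; x points from its front (facing the robot) to its back, y to its left, z up. Top flat at z = 160: lighter grey deck along the front, x -125 to -45, y -180 to 180; behind it the charcoal ribbed cover, x -44 to 90, y -129 to 129, closed flush. Under the cover an open bay, 90 mm deep.
- deck_mid (a point): Point on the deck's top face at x = -95, y = 0, z = 160 in the printer's frame; axes as the printer's. The release button lies somewhere on the line through it along the printer's y: its centre is at x = -95, anywhere from y = -50 to 50, other at every start; feel for it.
- release (a joint): Hidden release button, same grey as the deck: a plate 41 (printer x) by 57 mm (y) in an opening 42 by 58 mm in the deck, its face about 3 mm below the deck. Value: travel down in m, 0 free, 0.006 fully pressed. Gives from 2.5 N, 6.7 N when fully down, springs back. The deck around it is rigid. At about 0.0035 it lets the cover go.
- cover (a joint): Opening angle of the cover, rad: 0 closed and caught. Let go, it swings by its spring in about 2 s up and back, away from the robot, to its stop at 1.85, leaning slightly back. 135 mm from front edge to hinge; hinge along y at the printer's x = 90, z = 160, so open it reaches z = 290. It cannot be opened without the release.
- cartridge (a joint): Slide of the blue toner cartridge in the bay, m, growing downwards: 0 to 0.003 at the start (proud), 0.012 fully home at a hard stop; negative = pulled up. Moves under 6 to 8 N, stays where left. Its flat top: printer x -30 to 55, y -116 to 116, at z = 140 mm minus the slide: 128 when home.
- cartridge_pad (a point): Middle of the ribbed light grey press pad, 34 by 60 mm, on the cartridge's top face (printer x = 0, y = 0); moves with the cartridge. Covered until the cover is open.
- power_key (a joint): The printer's power key, a light round key 14 mm across, standing 4 mm above the right-hand end of the deck at x = -95, y = -150 in the printer's frame. Value: travel down in m, 0 to 0.003, against 1.5 N at first. To be left alone.
- sticky_notes: Pad of yellow sticky notes, 50 x 50 x 12 mm, loose on the left-hand end of the deck (printer y about 148). Origin: centre of its underside. Not to be moved.
- mug: White mug, 82 mm across, 95 mm high, on the desk right of the printer. Origin: centre of its underside. Not to be moved.
- stapler: Red and black stapler, 150 x 36 x 56 mm, on the desk in front of the printer. Origin: centre of its underside; x along its length. Not to be moved.
- tape_dispenser: Black tape dispenser, 150 x 60 x 77 mm, on the desk left of the printer. Origin: centre of its underside; x along its length. Not to be moved.
- pen_cup: Brass pen cup, 76 mm across, 100 mm high, with pens up to 160 mm, on the desk right of the printer. Origin: centre of its underside. Not to be moved.
- glasses_case: Brown glasses case, 62 x 160 x 40 mm, in front of the printer, to the right. Origin: centre of its underside; y along its length. Not to be moved.

How it is judged:
On the way, in this order (a step that is already met when the one before it is completed fails the run):
1. the concealed release has been found and pressed (value of joint release above 0.0025 m), for 0.02 s.
2. the cover has sprung open (value of joint cover above 1.5 rad), for 0.2 s.
3. the cartridge has been pushed home (value of joint cartridge above 0.0105 m), for 0.1 s.
At the end, for the whole second after the job is handed in: The cartridge is home (slide above 10.5 of 12 mm), the cover stands open (above 1.5 rad), the release and the power key are free (within 1 mm) (value of joint cartridge above 0.0105 m and value of joint cover above 1.5 rad and value of joint each of release, power_key below 0.001 m); the robot touches nothing.
It fails at once if the power key was pressed (value of joint power_key above 0.0015 m).
It fails at once if the cartridge was pulled up (value of joint cartridge below -0.003 m).
It fails at once if a thing on or around the printer was moved or lifted (over 15 mm, the sticky notes 10 mm) (distance of sticky_notes from where it was at the start of the episode above 0.01 m or distance of any of mug, stapler, tape_dispenser, pen_cup, glasses_case from where it was at the start of the episode above 0.015 m).
It also fails if it takes over 38 s, if anything falls off the work surface, if the arm or the gripper's body presses on something with over 40 N, if the wrist force passes 120 N, or if a joint passes its speed limit or range.

## Working session

There is one attempt and no reset: what is moved stays moved. The work goes in short steps, Python scripts to look and compute and a tool call to move; the robot and the scene stay as the last step left them, time stands still between calls to the robot, and variables do not carry over. Pictures are saved under pics/ and viewed, at most 10 in all, crops included, and the job is handed in when it is done.

Besides the shell and the picture viewer there is one more tool, called after ">>>" as a command line: name --argument value ..., lists and objects as JSON in quotes. arm_command: Moves the arm, as the interface text tells. Its arguments: {"type":"object","properties":{"moves":{"type":"string"},"fingers":{"type":"number"},"squeeze":{"type":"number"}},"required":["moves"]}

```bash
mkdir -p pics; python3 - <<'E'
from station import ctrl, viewer
import cv2,numpy as np
o=ctrl.get_obs(); print(o['time'],o['eef_pos'],o['ee_rot'],o['grip_width'])
for n in('top','side'):
    s=viewer.snapshot(n); cv2.imwrite(f'pics/{n}0.png',s['image'][...,::-1]); np.savez(f'pics/{n}0.npz',**s)
    print(n,s['K'].tolist(),np.round(s['camera_from_world'],4).tolist())
E
```

```text
0.0 [ 0.20717757 -0.56246315  0.20983412] [-3.09101824e+00 -5.50930999e-01  2.29733881e-04] 0.08542758124016679
top [[489.0390548092946, 0.0, 250.6328000654585], [0.0, 489.0390548092946, 201.61043948708547], [0.0, 0.0, 1.0]] [[0.0158, -0.9994, 0.0309, 0.0101], [-0.9903, -0.0199, -0.1375, 0.5803], [0.138, -0.0284, -0.99, 1.1527], [0.0, 0.0, 0.0, 1.0]]
side [[356.84516872619434, 0.0, 253.58098138896298], [0.0, 356.84516872619434, 190.07728543777964], [0.0, 0.0, 1.0]] [[-0.7235, 0.6903, -0.0042, 0.3719], [0.6637, 0.6938, -0.2795, -0.3823], [-0.1901, -0.205, -0.9601, 1.091], [0.0, 0.0, 0.0, 1.0]]
```

View pics/top0.png

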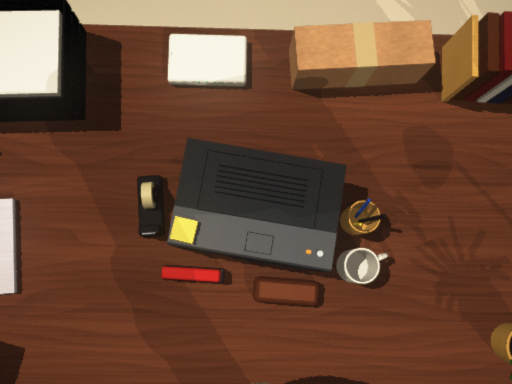

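View pics/side0.png

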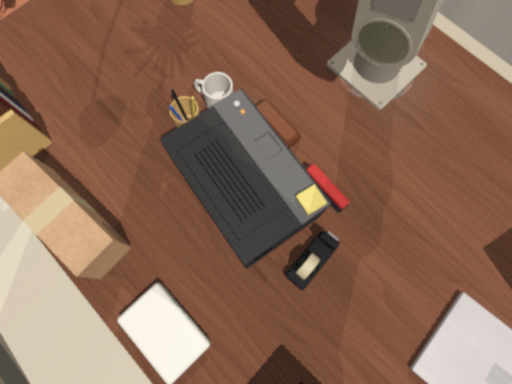

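The top view shows the printer with top corners near (189,140), (345,164), (333,270) and (168,240). The power key is at (320,253) and the notes at (184,230). A faint rectangle near (259,243) may be the button. The side view agrees. I'll zoom in on the deck.

```bash
cat > h.py <<'E'
import numpy as np
def ray(s,u,v,z):
    K,T=s['K'],s['camera_from_world']; R=T[:3,:3]; c=-R.T@T[:3,3]
    d=R.T@np.linalg.solve(K,[u,v,1]); return c+d*(z-c[2])/d[2]
def proj(s,p):
    q=s['camera_from_world'][:3]@np.append(p,1); q=s['K']@q; return q[:2]/q[2]
E
python3 - <<'E'
import cv2,numpy as np
from h import *
for n,(x,y,w,h) in dict(top=(155,130,200,150)).items():
    s=np.load(f'pics/{n}0.npz'); im=s['image'][y:y+h,x:x+w,::-1]
    cv2.imwrite(f'pics/{n}c.png',cv2.resize(cv2.convertScaleAbs(im,alpha=1.8),None,fx=4,fy=4,interpolation=cv2.INTER_CUBIC))
for uv in[(189,140),(345,164),(333,270),(168,240),(320,253),(259,243)]: print(uv,np.round(ray(np.load('pics/top0.npz'),*uv,.16),4))
s=np.load('pics/side0.npz')
for uv in[(238,104),(269,146)]: print(uv,np.round(ray(s,*uv,.16),4))
E
```

```text
(189, 140) [0.6986 0.1631 0.16  ]
(345, 164) [ 0.6521 -0.185   0.16  ]
(333, 270) [ 0.4177 -0.1564  0.16  ]
(168, 240) [0.4761 0.2008 0.16  ]
(320, 253) [ 0.4538 -0.1283  0.16  ]
(259, 243) [0.4731 0.0044 0.16  ]
(238, 104) [ 0.451  -0.1206  0.16  ]
(269, 146) [0.4739 0.0117 0.16  ]
```

View pics/topc.png

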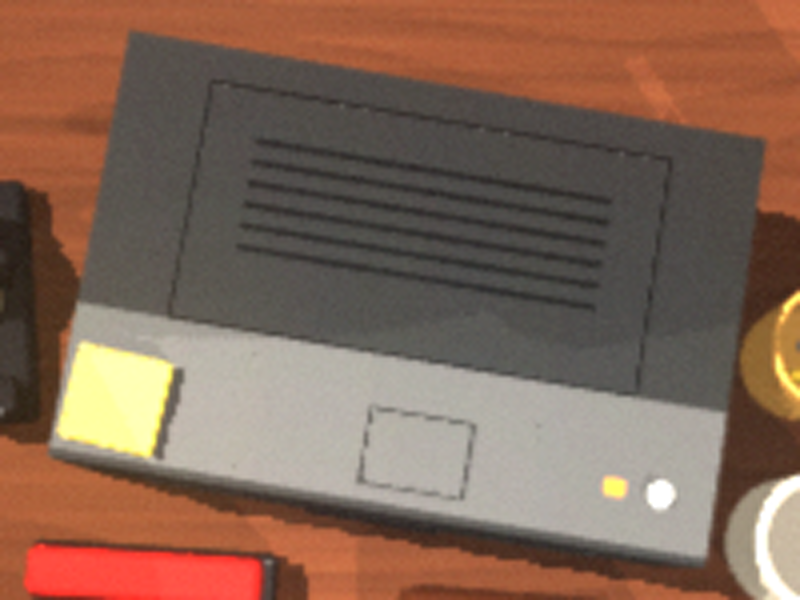

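The outline at crop corners (370,405), (475,425), (463,499), (358,481), about 57x41 mm, is the button opening. I'll fit the printer frame from the cover corners, key and outline, then confirm by touch.

```bash
cat >> h.py <<'E'
from scipy.spatial.transform import Rotation as Ro
def tool(o,p,yaw):
    """shift (tool units, rows of 50mm) and yaw turn in deg about tool z to have tool y along printer y"""
    R=Ro.from_rotvec(o['ee_rot']); y=R.as_matrix()[:,1]
    d=R.inv().apply(np.array(p)-o['eef_pos'])
    yt=np.array([-np.sin(yaw),np.cos(yaw),0]); yt*=np.sign(yt@y) or 1
    zt=np.array([0,0,-1.]); Rt=np.c_[np.cross(yt,zt),yt,zt]
    rv=(R.inv()*Ro.from_matrix(Rt)).as_rotvec(degrees=True)
    return np.round(d/.05,3),np.round(rv/180,4)
E
python3 - <<'E'
import numpy as np
from h import *
from station import ctrl
s=np.load('pics/top0.npz')
C=lambda c:(155+(c[0]+.5)/4-.5,130+(c[1]+.5)/4-.5)
px=[(210,80),(670,158),(638,393),(170,315),(660,493)]
pr=np.array([(90,129),(90,-129),(-44.5,-129),(-44.5,129),(-95,-150)])/1e3
zs=[.16]*4+[.164]
W=np.array([ray(s,*C(c),z)[:2] for c,z in zip(px,zs)])
a,b=pr-pr.mean(0),W-W.mean(0)
yaw=np.arctan2((a[:,0]*b[:,1]-a[:,1]*b[:,0]).sum(),(a*b).sum())
R=np.array([[np.cos(yaw),-np.sin(yaw)],[np.sin(yaw),np.cos(yaw)]]); t=W.mean(0)-R@pr.mean(0)
print('yaw',yaw,np.degrees(yaw),'t',t,'res mm',np.round((W-t-pr@R.T)*1e3,1).tolist())
q=np.array([ray(s,*C(c),.16)[:2] for c in[(370,405),(475,425),(463,499),(358,481)]])
print('btn corners printer mm',np.round((q-t)@R*1e3,1).tolist(),np.round((q-t).mean(0)@R*1e3,1))
np.savez('pr.npz',R=R,t=t,yaw=yaw)
o=ctrl.get_obs()
for n,p in dict(btn=(q.mean(0)-t)@R,deck=np.array([-.095,.07]),pad=np.zeros(2)).items():
    w=np.append(t+R@p,.22); print(n,p,w,*tool(o,w,yaw))
print(Ro.from_rotvec(o['ee_rot']).as_matrix().round(3).tolist())
E
```

```text
yaw -0.14727320794959717 -8.438133250864443 t [0.57018744 0.00686883] res mm [[-0.5, 1.0], [-1.0, 0.2], [0.9, -1.4], [0.9, -0.6], [-0.3, 0.8]]
btn corners printer mm [[-74.0, 13.0], [-75.3, -45.1], [-115.9, -44.9], [-115.6, 12.7]] [-95.2 -16.1]
btn [-0.09518605 -0.01607008] [0.47367364 0.00494045 0.22      ] [ 8.923 -8.809 -0.185] [-5.000e-04  1.000e-04  1.592e-01]
deck [-0.095  0.07 ] [0.48648773 0.09005151 0.22      ] [  9.751 -10.318  -0.182] [-5.000e-04  1.000e-04  1.592e-01]
pad [0. 0.] [0.57018744 0.00686883 0.22      ] [10.747 -8.179 -0.186] [-5.000e-04  1.000e-04  1.592e-01]
[[0.938, 0.345, -0.0], [0.345, -0.938, 0.002], [0.0, -0.002, -1.0]]
```

>>> arm_command --moves "0 0 -0.2 0 0 0.04;0 0 -0.2 0 0 0.04;0 0 -0.2 0 0 0.04;0 0 -0.2 0 0 0.039;0.225 -0.82 0 0 0 0;0.225 -0.82 0 0 0 0;0.225 -0.82 0 0 0 0;0.225 -0.82 0 0 0 0;0.225 -0.82 0 0 0 0;0.225 -0.82 0 0 0 0;0.225 -0.82 0 0 0 0;0.225 -0.82 0 0 0 0;0.225 -0.82 0 0 0 0;0.225 -0.82 0 0 0 0;0.225 -0.82 0 0 0 0;0.225 -0.82 0 0 0 0;0.225 -0.82 0 0 0 0;0.225 -0.82 0 0 0 0;0.225 -0.82 0 0 0 0;0.225 -0.82 0 0 0 0" --fingers 0 --squeeze 20

```text
time: 2.1
eef_pos: [0.4815, 0.0614, 0.2506]
ee_rot: [3.133, -0.23, -0.0]
force: [0.1, -0.0, -0.2]
grip_width: -0.0001
finger_force: 0.0
```

```bash
cat > st.py <<'E'
from station import ctrl
import sys
from h import *
o=ctrl.get_obs(); P=np.load('pr.npz')
q=(o['eef_pos'][:2]-P['t'])@P['R']*1e3
print('t',round(o['time'],2),'printer xy',q.round(1),'z',round(o['eef_pos'][2]*1e3,1),'F',np.round(o['force'],2),'w',round(o['grip_width'],4),'rotcorr',tool(o,o['eef_pos'],float(P['yaw']))[1],'q6',o['joint_positions'].round(2))
E
python3 st.py
```

```text
t 2.1 printer xy [-95.8  41. ] z 250.6 F [ 0.09 -0.02 -0.16] w -0.0001 rotcorr [0.     0.0001 0.0002] q6 [ 0.02 -0.2   1.74 -0.    1.6   1.74]
```

>>> arm_command --moves "0 0 0.3 0 0 0;0 0 0.4 0 0 0;0 0 0.4 0 0 0;0 0 0.3 0 0 0;0 0 0.12 0 0 0;0 0 0.02 0 0 0;0 0 0.02 0 0 0;0 0 0.02 0 0 0;0 0 0.02 0 0 0;0 0 0.02 0 0 0;0 0 0 0 0 0"

```text
time: 3.2
eef_pos: [0.4814, 0.0596, 0.17]
ee_rot: [3.133, -0.23, 0.0]
force: [0.4, -0.3, -0.1]
grip_width: -0.0003
finger_force: 0.0
```

>>> arm_command --moves "0 0 0.02 0 0 0;0 0 0.02 0 0 0;0 0 0.01 0 0 0;0 0 0 0 0 0"

```text
time: 3.6
eef_pos: [0.4812, 0.0596, 0.1672]
ee_rot: [-3.133, 0.23, 0.0]
force: [-0.2, 0.0, -0.7]
grip_width: -0.0002
finger_force: 0.0
```

>>> arm_command --moves "0 0 0.01 0 0 0;0 0 0.01 0 0 0;0 0 0.01 0 0 0;0 0 0 0 0 0"

```text
time: 4.0
eef_pos: [0.4812, 0.0596, 0.1658]
ee_rot: [3.133, -0.23, -0.0]
force: [-0.1, -0.4, -0.0]
grip_width: -0.0001
finger_force: 0.0
```

>>> arm_command --moves "0 0 0.01 0 0 0;0 0 0.01 0 0 0;0 0 0.01 0 0 0;0 0 0 0 0 0"

```text
time: 4.4
eef_pos: [0.4812, 0.0596, 0.1643]
ee_rot: [3.133, -0.23, -0.0]
force: [0.2, 0.2, 0.6]
grip_width: 0.0001
finger_force: 0.0
```

>>> arm_command --moves "0 0 0.01 0 0 0;0 0 0.01 0 0 0;0 0 0 0 0 0"

```text
time: 4.7
eef_pos: [0.4812, 0.0596, 0.1633]
ee_rot: [-3.133, 0.23, 0.0]
force: [-0.1, -0.3, 0.6]
grip_width: 0.0004
finger_force: 0.0
```

>>> arm_command --moves "0 0 0.02 0 0 0;0 0 0.01 0 0 0;0 0 0.01 0 0 0;0 0 0 0 0 0"

```text
time: 5.1
eef_pos: [0.4812, 0.0596, 0.1613]
ee_rot: [-3.133, 0.23, 0.0]
force: [-0.0, -0.4, 0.3]
grip_width: 0.0001
finger_force: 0.0
```

No contact at 7 mm below the expected height, so I'll look before going on.

```bash
python3 - <<'E'
from station import ctrl, viewer
import cv2,numpy as np
from h import *
o=ctrl.get_obs(); T=[]
tip=o['eef_pos']+Ro.from_rotvec(o['ee_rot']).as_matrix()[:,2]*.008
for n in('top','side'):
    s=viewer.snapshot(n); u,v=proj(s,tip); print(n,u,v); x,y=int(u)-60,int(v)-70
    im=cv2.resize(cv2.convertScaleAbs(s['image'][y:y+140,x:x+120,::-1],alpha=1.7),None,fx=3.3,fy=4*0.825,interpolation=cv2.INTER_CUBIC)
    cv2.circle(im,(int(60*3.3),int(70*3.3)),3,(0,0,255),1)
    T.append(im)
cv2.imwrite('pics/tip.png',np.hstack(T))
E
python3 st.py
```

```text
top 233.60261632889402 238.9799620229416
side 280.8849971276473 162.72180680568508
t 5.2 printer xy [-95.7  39.1] z 161.4 F [-0.38 -0.13  0.17] w 0.0 rotcorr [-0.      0.      0.0002] q6 [ 0.02 -0.16  1.86  0.    1.43  1.73]
```

View pics/tip.png

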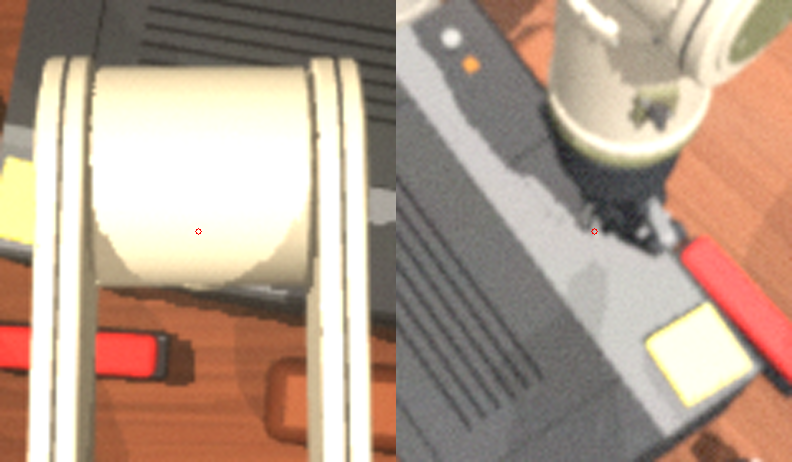

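The side crop shows the fingertips near the red mark at (594,231), with the finger shadow separate at about (590,285). So the tips are still above the deck. I'll triangulate the deck's real height from both views.

```bash
python3 - <<'E'
import cv2,numpy as np
from h import *
S={n:np.load(f'pics/{n}0.npz') for n in('top','side')}
def cen(n,lo,hi,box):
    im=cv2.cvtColor(S[n]['image'],cv2.COLOR_RGB2HSV); x0,y0,x1,y1=box
    m=np.zeros(im.shape[:2],np.uint8); m[y0:y1,x0:x1]=cv2.inRange(im,lo,hi)[y0:y1,x0:x1]
    k,l,st,c=cv2.connectedComponentsWithStats(m); i=1+st[1:,4].argmax(); return c[i],st[i,4]
Pm=[S[n]['K']@S[n]['camera_from_world'][:3] for n in('top','side')]
for nm,lo,hi,b1,b2 in [('key',(0,0,140),(180,60,255),(314,246,327,261),(231,97,245,109)),
  ('led',(8,120,120),(28,255,255),(303,247,314,258),(236,105,250,117)),
  ('notes',(20,100,120),(35,255,255),(160,205,210,250),(290,180,335,220)),]:
    (a,na),(b,nb)=cen('top',lo,hi,b1),cen('side',lo,hi,b2)
    X=cv2.triangulatePoints(Pm[0],Pm[1],a.reshape(2,1),b.reshape(2,1)).ravel(); X=X[:3]/X[3]
    e=[np.round(proj(S[n],X)-p,2).tolist() for n,p in(('top',a),('side',b))]
    print(nm,a.round(1),na,b.round(1),nb,X.round(4),e)
E
```

```text
key [319.5 253.2] 36 [236.3 103. ] 42 [ 0.4529 -0.1265  0.1603] [[-0.28, 0.2], [-0.56, -0.12]]
led [308.  251.3] 22 [242.3 111.2] 12 [ 0.4566 -0.1018  0.1566] [[-0.36, 0.25], [-0.72, -0.16]]
notes [183.4 229.5] 592 [310.8 198.9] 537 [0.4986 0.1687 0.1656] [[-0.38, 0.17], [-0.71, -0.23]]
```

Triangulation puts the deck about 4 mm lower than nominal, within calibration error. I'll keep feeling slowly.

>>> arm_command --moves "0 0 0.02 0 0 0;0 0 0.02 0 0 0;0 0 0 0 0 0"

```text
time: 5.5
eef_pos: [0.4812, 0.0596, 0.1592]
ee_rot: [3.133, -0.23, -0.001]
force: [-0.6, 0.6, 0.3]
grip_width: 0.0002
finger_force: 0.0
```

>>> arm_command --moves "0 0 0.02 0 0 0;0 0 0.02 0 0 0;0 0 0 0 0 0"

```text
time: 5.8
eef_pos: [0.4812, 0.0596, 0.1572]
ee_rot: [3.133, -0.23, -0.001]
force: [0.3, -0.5, 0.2]
grip_width: 0.0001
finger_force: 0.0
```

```bash
python3 - <<'E'
from station import ctrl, viewer
import cv2,numpy as np
from h import *
o=ctrl.get_obs(); z=Ro.from_rotvec(o['ee_rot']).as_matrix()[:,2]
s=viewer.snapshot('side'); x,y=240,120
im=cv2.resize(cv2.convertScaleAbs(s['image'][y:y+75,x:x+100,::-1],alpha=2.2),None,fx=8,fy=8,interpolation=cv2.INTER_CUBIC)
for d,c in((.008,(0,0,255)),(0,(0,255,0)),(-.03,(255,0,0))):
    u,v=proj(s,o['eef_pos']+z*d); cv2.circle(im,(int((u-x+.5)*8),int((v-y+.5)*8)),4,c,1); print(d,u,v)
cv2.imwrite('pics/tip2.png',im)
E
```

```text
0.008 280.79305423309626 163.3249855131483
0 281.0278186678328 162.12598160141158
-0.03 281.9479575578156 157.42658950793358
```

View pics/tip2.png

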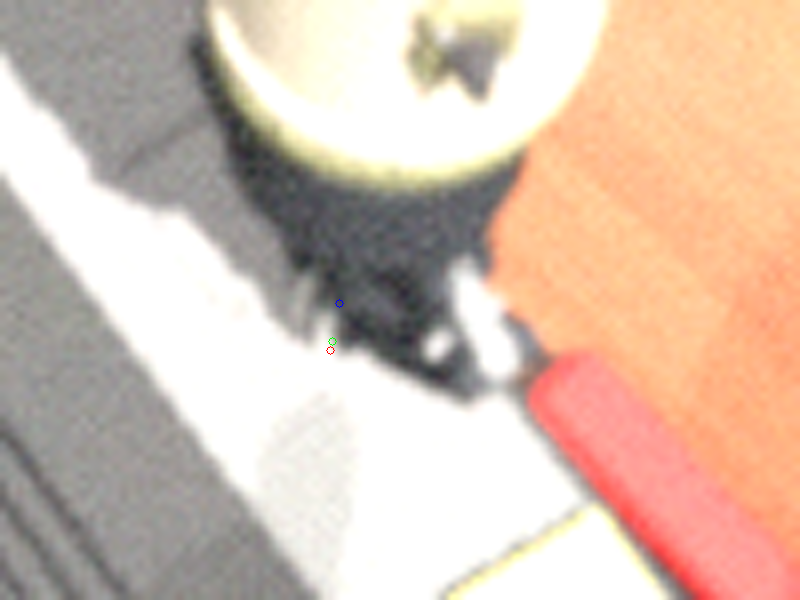

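The tips are hidden behind the hand in this view. Position still tracks the command with no force, so I'll keep feeling downward.

>>> arm_command --moves "0 0 0.02 0 0 0;0 0 0.02 0 0 0;0 0 0 0 0 0"

```text
time: 6.15
eef_pos: [0.4812, 0.0596, 0.1552]
ee_rot: [-3.133, 0.23, 0.0]
force: [0.3, 0.3, -0.5]
grip_width: -0.0001
finger_force: 0.0
```

>>> arm_command --moves "0 0 0.02 0 0 0;0 0 0.02 0 0 0;0 0 0 0 0 0"

```text
time: 6.45
eef_pos: [0.4812, 0.0596, 0.1532]
ee_rot: [3.133, -0.23, -0.001]
force: [-0.4, 0.4, -0.1]
grip_width: -0.0001
finger_force: 0.0
```

>>> arm_command --moves "0 0 0.02 0 0 0;0 0 0.02 0 0 0;0 0 0.02 0 0 0;0 0 0 0 0 0"

```text
time: 6.85
eef_pos: [0.4812, 0.0596, 0.1502]
ee_rot: [3.133, -0.23, -0.0]
force: [0.0, 0.1, -0.5]
grip_width: -0.0002
finger_force: 0.0
```

>>> arm_command --moves "0 0 0.02 0 0 0;0 0 0.02 0 0 0;0 0 0.02 0 0 0;0 0 0 0 0 0"

```text
time: 7.25
eef_pos: [0.4812, 0.0596, 0.1472]
ee_rot: [-3.133, 0.23, 0.0]
force: [0.0, 0.1, 1.0]
grip_width: 0.0003
finger_force: 0.0
```

>>> arm_command --moves "0 0 0.02 0 0 0;0 0 0.02 0 0 0;0 0 0 0 0 0"

```text
time: 7.55
eef_pos: [0.4812, 0.0596, 0.1452]
ee_rot: [3.133, -0.23, -0.0]
force: [-0.3, 0.1, -0.7]
grip_width: -0.0002
finger_force: 0.0
```

```bash
python3 - <<'E'
from station import ctrl, viewer
import cv2,numpy as np
from h import *
o=ctrl.get_obs(); M=Ro.from_rotvec(o['ee_rot']).as_matrix()
s=viewer.snapshot('side'); x,y=240,120
im=(255*(s['image'][y:y+75,x:x+100,::-1]/255.)**.6).astype(np.uint8)
im=cv2.resize(im,None,fx=8,fy=8,interpolation=cv2.INTER_CUBIC)
def poly(hx,hy,d,c):
    pts=[proj(s,o['eef_pos']+M@np.array([a*hx,b*hy,d])) for a,b in((1,1),(1,-1),(-1,-1),(-1,1))]
    cv2.polylines(im,[((np.array(pts)-[x,y]+.5)*8).astype(int)],True,c,1)
poly(.011,.0145,.008,(0,0,255)); poly(.038,.0425,-.065,(0,255,0)); poly(.038,.0425,-.15,(255,0,0))
cv2.imwrite('pics/tip3.png',im)
E
python3 st.py
```

```text
t 7.6 printer xy [-95.7  39.1] z 145.3 F [ 0.58 -0.51  0.12] w -0.0001 rotcorr [0.     0.0001 0.0002] q6 [ 0.02 -0.14  1.88 -0.    1.4   1.73]
```

View pics/tip3.png

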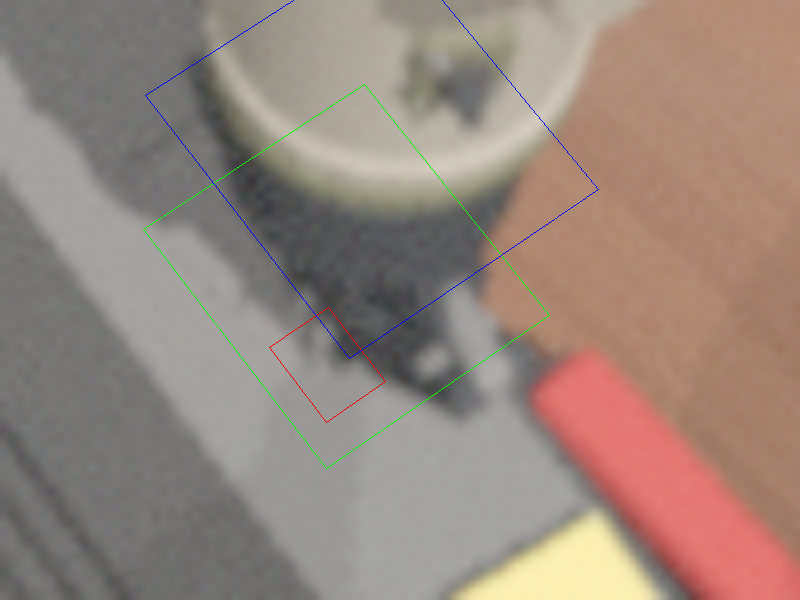

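The crop shows the hand's dark knuckle at (470,410), where it is predicted. Deck is still visible inside the predicted tip outline around (327,400). So the tips really are higher than the state suggests, and I'll keep descending carefully.

>>> arm_command --moves "0 0 0.02 0 0 0;0 0 0.02 0 0 0;0 0 0.02 0 0 0;0 0 0 0 0 0"

```text
time: 8.0
eef_pos: [0.4812, 0.0596, 0.1422]
ee_rot: [3.133, -0.23, -0.001]
force: [0.1, -0.2, -0.9]
grip_width: 0.0003
finger_force: 0.0
```

>>> arm_command --moves "0 0 0.02 0 0 0;0 0 0.02 0 0 0;0 0 0.02 0 0 0;0 0 0 0 0 0"

```text
time: 8.4
eef_pos: [0.4813, 0.0596, 0.1393]
ee_rot: [-3.133, 0.23, 0.0]
force: [-0.1, -0.9, -0.4]
grip_width: -0.0002
finger_force: 0.0
```

>>> arm_command --moves "0 0 0.02 0 0 0;0 0 0.02 0 0 0;0 0 0.02 0 0 0;0 0 0 0 0 0"

```text
time: 8.8
eef_pos: [0.4815, 0.0596, 0.1392]
ee_rot: [3.133, -0.23, 0.001]
force: [-12.3, 0.0, 21.2]
grip_width: -0.0002
finger_force: 11.1
```

Contact with a rigid surface at TCP z 0.139, so that's my touch reference. I'll lift, go to the outlined spot at y = -16, and feel there.

>>> arm_command --moves "0 0 -0.08 0 0 0;0 0 -0.12 0 0 0;0 0.3 0 0 0 0;0 0.4 0 0 0 0;0 0.4 0 0 0 0;0.014 0 0 0 0 0;0 0 0.04 0 0 0;0 0 0.04 0 0 0;0 0 0 0 0 0"

```text
time: 9.7
eef_pos: [0.4737, 0.0058, 0.1419]
ee_rot: [-3.133, 0.229, 0.001]
force: [-0.2, 0.8, -0.3]
grip_width: -0.0
finger_force: 0.0
```

```bash
python3 st.py
```

```text
t 9.7 printer xy [-95.3 -15.2] z 141.9 F [-0.24  0.77 -0.31] w -0.0 rotcorr [-0.0001  0.0003  0.0004] q6 [-0.1  -0.17  1.91  0.    1.4   1.62]
```

>>> arm_command --moves "0 0 0.02 0 0 0;0 0 0.02 0 0 0;0 0 0.02 0 0 0;0 0 0 0 0 0"

```text
time: 10.1
eef_pos: [0.4739, 0.0052, 0.1392]
ee_rot: [-3.133, 0.23, 0.0]
force: [-0.1, -0.3, -0.0]
grip_width: 0.0
finger_force: 0.0
```

>>> arm_command --moves "0 0 0.02 0 0 0;0 0 0.01 0 0 0;0 0 0 0 0 0"

```text
time: 10.4
eef_pos: [0.4739, 0.0051, 0.1378]
ee_rot: [-3.133, 0.23, 0.0]
force: [-0.1, -0.1, -0.7]
grip_width: -0.0001
finger_force: 0.0
```

Already below the deck reference without contact, so this is a recess. I'll continue.

>>> arm_command --moves "0 0 0.02 0 0 0;0 0 0.02 0 0 0;0 0 0.01 0 0 0;0 0 0 0 0 0"

```text
time: 10.8
eef_pos: [0.4741, 0.0051, 0.1357]
ee_rot: [3.133, -0.23, 0.0]
force: [-2.3, -0.4, 5.0]
grip_width: -0.0
finger_force: 2.2
```

Soft contact of about 5 N, roughly 3 mm under the deck. That is the button, so I'll press.

>>> arm_command --moves "0 0 0.03 0 0 0;0 0 0.03 0 0 0;0 0 0.03 0 0 0;0 0 0.03 0 0 0;0 0 0 0 0 0"

```text
time: 11.3
eef_pos: [0.4769, 0.0048, 0.1332]
ee_rot: [3.133, -0.23, 0.011]
force: [-18.9, 1.4, 17.9]
grip_width: -0.0003
finger_force: 5.0
```

```bash
python3 st.py; python3 - <<'E'
from station import viewer
import cv2,numpy as np
ims=[]
for n,(x,y) in dict(top=(140,110),side=(150,60)).items():
    s=viewer.snapshot(n); ims.append(cv2.resize(cv2.convertScaleAbs(s['image'][y:y+200,x:x+200,::-1],alpha=1.4),None,fx=2,fy=2,interpolation=cv2.INTER_CUBIC))
cv2.imwrite('pics/press.png',np.hstack(ims))
E
```

```text
t 11.3 printer xy [-92.  -15.7] z 133.2 F [-18.95   1.4   17.88] w -0.0003 rotcorr [-0.0001 -0.0022  0.0002] q6 [-0.1  -0.17  1.92  0.    1.38  1.62]
```

View pics/press.png

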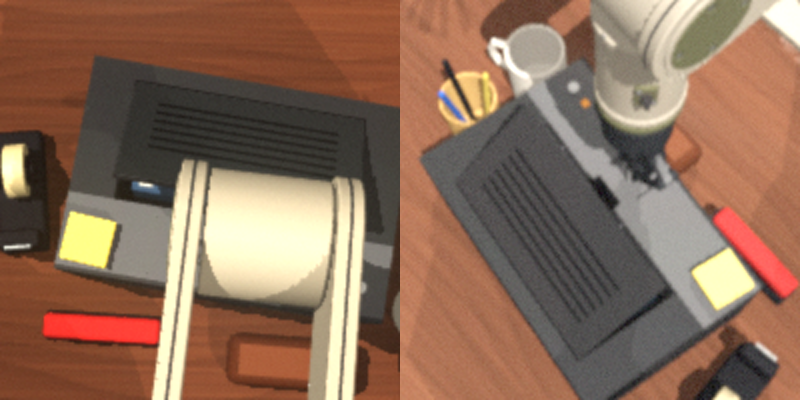

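The cover has started to open: blue cartridge shows at (145,187) in the top crop. I'll lift off and wait.

>>> arm_command --moves "0 0 -0.1 0 0 0;0 0 -0.2 0 0 0;0 0 -0.4 0 0 0;0 0 -0.5 0 0 0;0 0 -0.5 0 0 0;0 0 -0.3 0 0 0;0 0 0 0 0 0;0 0 0 0 0 0;0 0 0 0 0 0;0 0 0 0 0 0;0 0 0 0 0 0;0 0 0 0 0 0;0 0 0 0 0 0;0 0 0 0 0 0;0 0 0 0 0 0;0 0 0 0 0 0;0 0 0 0 0 0;0 0 0 0 0 0"

```text
time: 13.2
eef_pos: [0.474, 0.0051, 0.2294]
ee_rot: [-3.133, 0.23, -0.0]
force: [0.7, 0.1, 0.1]
grip_width: -0.0
finger_force: 0.0
```

```bash
python3 st.py; python3 - <<'E'
from station import viewer
import cv2,numpy as np
ims=[]
for n,(x,y) in dict(top=(140,110),side=(150,60)).items():
    s=viewer.snapshot(n); ims.append(cv2.resize(cv2.convertScaleAbs(s['image'][y:y+200,x:x+200,::-1],alpha=1.4),None,fx=2,fy=2,interpolation=cv2.INTER_CUBIC)); np.savez(f'pics/{n}1.npz',**s)
cv2.imwrite('pics/open.png',np.hstack(ims))
E
```

```text
t 13.2 printer xy [-94.9 -15.9] z 229.4 F [0.7  0.09 0.08] w -0.0 rotcorr [-0.     -0.      0.0002] q6 [-0.1  -0.22  1.8   0.    1.57  1.62]
```

View pics/open.png

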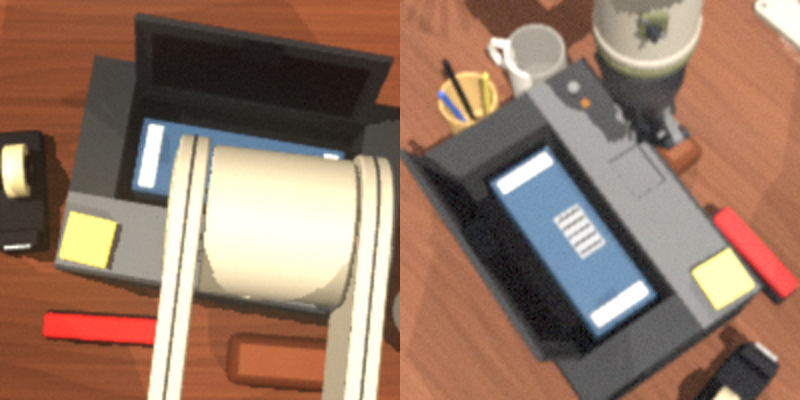

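The cover stands open, and the pad is visible in the side crop at (580,231), i.e. pixel (240,175.5). I'll check it against the printer frame.

```bash
python3 - <<'E'
import numpy as np
from h import *
from station import ctrl
P=np.load('pr.npz'); s=np.load('pics/side1.npz'); o=ctrl.get_obs()
p=ray(s,240,175.3,.138)
print('pad printer mm',((p[:2]-P['t'])@P['R']*1e3).round(1))
# ribs brightest-blob centroid omitted; button outline seen at crop (636,171)
b=ray(s,150+236/2,60+171/2,.16); print('btn from side',((b[:2]-P['t'])@P['R']*1e3).round(1))
for d in(.008,-.021,-.065):
    u,v=proj(s,o['eef_pos']+[0,0,-d]); print(d,'crop',round((u-150)*2+400),round((v-60)*2))
w=np.append(P['t'],.229); print(tool(o,w,float(P['yaw'])))
E
```

```text
pad printer mm [-1.8  4.6]
btn from side [-94.8 -11.7]
0.008 crop 636 146
-0.021 crop 637 134
-0.065 crop 638 114
(array([ 1.899, -0.317,  0.008]), array([-0.    , -0.    ,  0.0002]))
```

>>> arm_command --moves "0.3 -0.05 0 0 0 0;0.4 -0.07 0 0 0 0;0.4 -0.07 0 0 0 0;0.4 -0.07 0 0 0 0;0.4 -0.06 0 0 0 0;0 0 0 0 0 0;0 0 0.3 0 0 0;0 0 0.4 0 0 0;0 0 0.4 0 0 0;0 0 0.4 0 0 0;0 0 0.3 0 0 0;0 0 0.1 0 0 0;0 0 0 0 0 0"

```text
time: 14.6
eef_pos: [0.5693, 0.0071, 0.1334]
ee_rot: [-3.133, 0.23, 0.003]
force: [0.0, -0.8, -0.4]
grip_width: -0.0001
finger_force: 0.0
```

```bash
python3 st.py
```

```text
t 14.6 printer xy [-0.9  0.1] z 133.4 F [ 0.04 -0.81 -0.38] w -0.0001 rotcorr [0.     0.0006 0.0002] q6 [-0.08  0.1   1.67 -0.    1.38  1.64]
```

>>> arm_command --moves "0 0 0.04 0 0 0;0 0 0.04 0 0 0;0 0 0.04 0 0 0;0 0 0.04 0 0 0;0 0 0.04 0 0 0;0 0 0.04 0 0 0;0 0 0 0 0 0"

```text
time: 15.3
eef_pos: [0.57, 0.007, 0.1219]
ee_rot: [-3.133, 0.23, 0.001]
force: [0.6, 0.7, -0.1]
grip_width: 0.0003
finger_force: 0.0
```

>>> arm_command --moves "0 0 0.04 0 0 0;0 0 0.04 0 0 0;0 0 0.04 0 0 0;0 0 0 0 0 0"

```text
time: 15.7
eef_pos: [0.5703, 0.007, 0.1163]
ee_rot: [3.133, -0.23, 0.0]
force: [0.7, -0.2, -0.2]
grip_width: 0.0001
finger_force: 0.0
```

>>> arm_command --moves "0 0 0.03 0 0 0;0 0 0.03 0 0 0;0 0 0 0 0 0"

```text
time: 16.0
eef_pos: [0.5703, 0.007, 0.1138]
ee_rot: [3.133, -0.23, 0.0]
force: [-1.8, -0.0, 4.1]
grip_width: -0.0
finger_force: 1.9
```

Contact with the pad. Now I'll push down.

>>> arm_command --moves "0 0 0.03 0 0 0;0 0 0.03 0 0 0;0 0 0.03 0 0 0;0 0 0.03 0 0 0;0 0 0 0 0 0"

```text
time: 16.5
eef_pos: [0.5703, 0.007, 0.1077]
ee_rot: [-3.133, 0.23, -0.0]
force: [-1.7, 0.9, 3.3]
grip_width: 0.0003
finger_force: 2.0
```

>>> arm_command --moves "0 0 0.03 0 0 0;0 0 0.03 0 0 0;0 0 0 0 0 0"

```text
time: 16.8
eef_pos: [0.5705, 0.007, 0.1075]
ee_rot: [3.133, -0.23, 0.001]
force: [-14.6, 0.2, 24.5]
grip_width: -0.0001
finger_force: 12.6
```

It hit a hard stop at TCP z 0.1075. That matches home: deck touch 0.139 minus 32 mm. I'll hold a moment, then retreat up and away.

>>> arm_command --moves "0 0 0.01 0 0 0;0 0 0 0 0 0;0 0 -0.1 0 0 0;0 0 -0.3 0 0 0;0 0 -0.5 0 0 0;0 0 -0.5 0 0 0;0 0 -0.5 0 0 0;0 0 -0.5 0 0 0;-0.4 0 -0.4 0 0 0;-0.5 0 -0.2 0 0 0;-0.5 0 -0.2 0 0 0;-0.5 0 0 0 0 0;-0.4 0 0 0 0 0;0 0 0 0 0 0;0 0 0 0 0 0;0 0 0 0 0 0"

```text
time: 18.4
eef_pos: [0.4571, 0.0237, 0.2641]
ee_rot: [-3.133, 0.23, -0.001]
force: [0.5, -0.2, -0.2]
grip_width: 0.0001
finger_force: 0.0
```

```bash
python3 st.py; python3 - <<'E'
from station import viewer
import cv2,numpy as np
ims=[]
for n,(x,y) in dict(top=(140,110),side=(150,60)).items():
    s=viewer.snapshot(n); ims.append(cv2.resize(cv2.convertScaleAbs(s['image'][y:y+200,x:x+200,::-1],alpha=1.4),None,fx=2,fy=2,interpolation=cv2.INTER_CUBIC))
cv2.imwrite('pics/end.png',np.hstack(ims))
E
```

```text
t 18.4 printer xy [-1.143e+02  1.000e-01] z 264.1 F [ 0.5  -0.21 -0.24] w 0.0001 rotcorr [-0.     -0.0001  0.0001] q6 [-0.06 -0.28  1.78 -0.    1.64  1.66]
```

View pics/end.png

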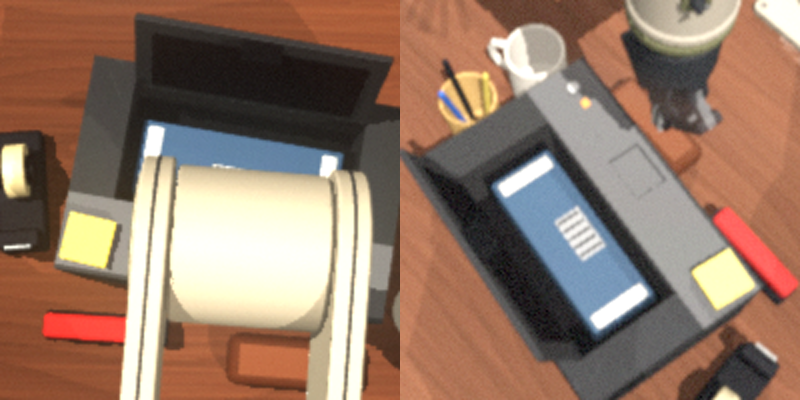

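The final view shows the cover open, the cartridge in the bay with the pad at (580,232), the hand clear, and the other things in place. Handing in.

```bash
python3 -c "
from station import ctrl
print(ctrl.hand_in())"
```

```text
the job is handed in; nothing more can be done
None
```

I handed the job in at about 18.4 s: I found the release button by touch and pressed it, the cover is standing open, the cartridge is pushed down to its hard stop, and the hand is clear; the hand-in call returned no verdict.

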